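Pack the glue-up jig with the spacer that fits snugly

TASK

The jaw of the glue-up jig has been clamped at an unknown distance from the fence. Try the wooden spacers in the gap until you have found the thickest one that slides in, so that the jaw's sprung pad grips it, and leave it pushed fully home, upright against the fence and about midway along it. Leave the other two spacers standing upright in slots of the rack, and do not knock the sanding block, dark blue cup or red-lidded tin about.

Things in the scene. Friction and masses are not known exactly. Their poses are not given: they have to be found in the camera images.
- jig: Glue-up jig, fixed: plywood board 180 x 160 x 12 mm (x, y, z; origin at the centre of its underside) with a tall aluminium fence (130 long, 24 thick, 46 high above the board, two buttress plates behind it at +y) and, parallel, a low dark steel jaw (110 long, 34 thick, 28 high). The jaw is clamped immovably, its hard face 17 to 28 mm from the fence's face: differs each time, not reported.
- slot (a point): The slot is the gap between fence and jaw, open above and at both ends; its floor is the board's top. This point is on that floor at the foot of the fence's face, midway along fence and jaw. x runs along the slot, +y points into the fence (fence face at y = 0, slot and jaw at -y), z up.
- pad (a joint): Brass sprung pad, 30 mm wide, mid-jaw. At 0 (m) it stands 5 mm out of the jaw's face into the slot; the value grows to 0.005 as it is pressed flush. Its top is a ramp from 4 mm below the jaw's top, so a spacer coming down pushes it back. Spring 1.5 N at 0, 4.5 N at 0.005. It pushes a released spacer against the fence; it stays at 0 if the spacer is too thin to be gripped.
- rack: Wooden rack, fixed: base 120 x 196 x 10 mm (x, y, z) with four ribs (24 high, 24 wide, 100 long) that leave three slots 32 mm wide at y = -56, 0, +56 mm, running along its x; slot floors 10 mm above the bench. Origin at the centre of its underside.
- thin_centre (a point): The thin one of three wooden spacers standing in the rack in any order: body 90 long (its x) x 16 thick (its y) x 54 high, and on top of its middle a paler grip tab 40 long x 14 thick x 44 high, alike on all three. Point at its centre, 49 mm above its underside; the tab's middle is 27 mm above this point. z up, 0.11 kg.
- middle_centre (a point): The middle one of three wooden spacers standing in the rack in any order: body 90 long (its x) x 20 thick (its y) x 54 high, and on top of its middle a paler grip tab 40 long x 14 thick x 44 high, alike on all three. Point at its centre, 49 mm above its underside; the tab's middle is 27 mm above this point. z up, 0.11 kg.
- thick_centre (a point): The thick one of three wooden spacers standing in the rack in any order: body 90 long (its x) x 24 thick (its y) x 54 high, and on top of its middle a paler grip tab 40 long x 14 thick x 44 high, alike on all three. Point at its centre, 49 mm above its underside; the tab's middle is 27 mm above this point. z up, 0.11 kg.
- sanding_block: Bystander: brown cork-coloured sanding block, 49 x 91 x 30 mm, loose on the bench. Origin at the centre of its underside.
- cup_dark: Bystander: dark blue cup standing upright, 54 across, height 62 mm, loose on the bench. Origin at the centre of its underside.
- small_tin_2: Bystander: round tin with a red-brown lid, 61 across, height 28 mm, loose on the bench. Origin at the centre of its underside.
There are look-alikes about, which are no part of the job. What is shaped like the part that bears thin_centre but green or turquoise is not meant.

How it is judged:
By the outcome, as a careful person would: the job done as asked, in the order asked, and still so for the second after the job is handed in, with the robot touching nothing.
It also fails if it takes over 72 s, if anything falls off the work surface, if the arm or the gripper's body presses on something with over 40 N, if the wrist force passes 120 N, or if a joint passes its speed limit or range.

ROBOT

A 7-joint arm with a two-finger parallel gripper is mounted at the origin on a cart in front of the work surface, level with it; the furniture and walls round the work are solid. World frame = base frame: x ahead of the robot, y to its left, z up, the work surface at z = 0. Lengths are in m, angles in rad, forces in N, time in s.
With the tool pointing down it reaches from about 0.35 to 0.9 m from the base axis. Payload 7.2 kg.
Tool frame: the origin (TCP) lies on the centre line of the jaws, within the pads' length; the fingertips stand 22 mm ahead of it and the grasp point (between the pads) lies 3 mm ahead of it (tip_reach is the distance from the TCP to the fingertips, in m); z points along the fingers, y is the line along which they close (so a half turn about z gives the same grasp; the last joint's range is limited). The gripper opens to 88 mm and grips with 3 to 60 N. Pads are 20 mm wide; open, the fingers measure 115 mm over their backs; the gripper's body (75 mm by 178 mm) begins 61 mm behind the grasp point.
Start: joints at [-1.352, 0.411, -0.013, 1.596, 0.006, 1.134, -0.082], TCP at [0.177, 0.599, 0.224] pointing down, gripper open.
Joint ranges: [-2.95, 2.95], [-0.29, 1.99], [-1.47, 1.44], [0.14, 2.54], [-1.03, 4.17], [0.13, 1.85], [-2.86, 2.86]. Speed limits (rad/s): [2.39, 2.39, 3.01, 3.01, 3.14, 3.14, 3.14].

INTERFACE

Orientations are given as a unit quaternion [x, y, z, w].
In Python, from station import observe, snapshot, close_job, tip_reach gives the robot as it stands. The module is installed in compiled form; this text tells all that it offers.
- The arm moves only by the shell command python3 -m pendant 'ROWS' [OPENING] [FORCE]. ROWS is JSON, a list of rows, each a list of 2 entries, a list of its own where there are three numbers: the shift along the tool's x, y, z in mm, then the turn, a rotation vector about the tool's x, y, z in rad. In form: [[[dx, dy, dz], [rx, ry, rz]], ...]. A call has 1 to 5 rows; each row shifts and turns the commanded pose from where the row before left it, along the tool's axes as they then stand; what a row does not reach is not made up. A row lasts 1/10 s, in which the tool goes at most 50 mm and 8.59 degrees, less where a joint would pass 70% of its speed; a pose out of reach is approached as far as the arm can. A call is refused whole if a number of a shift passes 50 or a number of a turn 0.15, either way. A call with a gripper value outside its range is refused whole. OPENING is the closure in counts, from 0 (fully open) to 255 (shut), set as the call begins (- or left out, the last holds). The fingers move at their own pace and stop on an object; FORCE is the grip in N (left out, the last holds). Time passes only in rows, so rows that do not move let the fingers close. It gives the time, the measured TCP pose, the force, the opening and the grip force at its end, in the units of the state.
- observe(): the state, without advancing time (a new reading comes with each control period).
- snapshot(name): name is "scene" or "top" or "wrist"; returns a dict with "pixels" (384x512x3 uint8, red, green, blue), "z_map" (384x512 float32, m along the optical axis (not along the pixel's ray), 0 where there is no reading), "fx", "fy", "cx", "cy" (pixels), "camera_from_world" (4x4, takes a point from world to camera coordinates); the wrist camera has in their place "mount" (4x4, takes a point from camera to tool coordinates, whose origin is the TCP and whose axes are the flange's). Camera axes: x right, y down, z forward; pixel columns grow to the right and rows downward; lengths in m; the calibration is good to about 2 mm. A picture is of the moment at which its call begins: read the wrist's pose just before it.
- close_job(): hands the job in; it is judged then, once.
The state is a dict: "time_s": time; "q": joint angles; "joint_vel": joint speeds; "joint_torque": joint torques, N m; "tcp_pos": TCP position; "orientation": TCP orientation; "ft_force": force on the tool from outside, world axes, zero at the start; "torque": the same for the moment, N m; "finger_gap": finger opening in m; "grip_force": force on a finger pad.
Only numpy, scipy, OpenCV 4.12 (cv2) and the standard library are available. Lean on these libraries where they do the work, as an engineer would, in place of code of your own. Each camera call takes 0.05 s, during which the arm holds its last target. There are 200 camera calls.

## Working session

There is one attempt and no reset: what is moved stays moved. The work goes in short steps, Python scripts to look and compute and a shell command to move; the robot and the scene stay as the last step left them, time stands still between calls to the robot, and variables do not carry over. Pictures are saved under pics/ and viewed, at most 10 in all, crops included, and the job is handed in when it is done.

```bash
mkdir -p pics; cat > h.py <<'E'
import numpy as np,cv2
from station import observe,snapshot
from scipy.spatial.transform import Rotation as R
def cloud(s):
    z=s["z_map"];v,u=np.mgrid[:z.shape[0],:z.shape[1]]
    P=np.stack([(u-s["cx"])/s["fx"]*z,(v-s["cy"])/s["fy"]*z,z],-1)
    if "mount" in s and s.get("mount") is not None:
        o=s["_o"];M=s["mount"];P=P@M[:3,:3].T+M[:3,3]
        return P@R.from_quat(o["orientation"]).as_matrix().T+o["tcp_pos"]
    T=np.linalg.inv(s["camera_from_world"]);return P@T[:3,:3].T+T[:3,3]
def snap(n,save=None):
    o=observe();s=snapshot(n);s["_o"]=o;W=cloud(s)
    if save:cv2.imwrite(f"pics/{save}.png",s["pixels"][...,::-1])
    np.savez(f"{n}.npz",W=W,p=s["pixels"],z=s["z_map"]);return s,W
E
python3 - <<'E'
from h import *
a,_=snap("top");b,_=snap("scene")
cv2.imwrite("pics/top.png",cv2.resize(a["pixels"][...,::-1],(800,600)))
cv2.imwrite("pics/scene.png",cv2.resize(b["pixels"][...,::-1],(800,600)))
o=observe();print(o)
E
```

```text
{'time_s': 0.1, 'q': array([-1.35215738,  0.41183923, -0.01275408,  1.59691458,  0.00558364,
        1.13430265, -0.08217946]), 'joint_vel': array([ 0.00076701, -0.00012361,  0.00098138, -0.00257719, -0.00036115,
        0.00250627,  0.00076395]), 'joint_torque': array([ 2.07917648e-03, -5.89093924e+01,  6.43473789e-01, -2.91707361e+01,
       -5.38605836e-02,  1.44657356e-02,  4.12819884e-05]), 'tcp_pos': array([0.17670913, 0.59904422, 0.22299964]), 'orientation': array([ 1.42890590e-01,  9.89738233e-01, -7.11113411e-04, -6.78956454e-05]), 'ft_force': array([-0.00189038, -0.24977616, -0.09346103]), 'torque': array([-0.00098573, -0.01503414, -0.07096108]), 'grip_force': 0.0, 'finger_gap': 0.08758255278091381}
```

View pics/top.png

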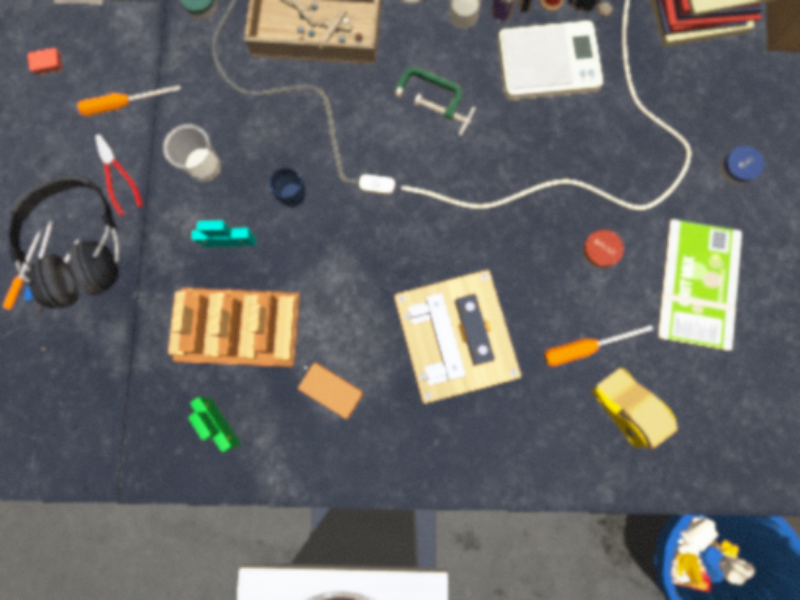

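View pics/scene.png

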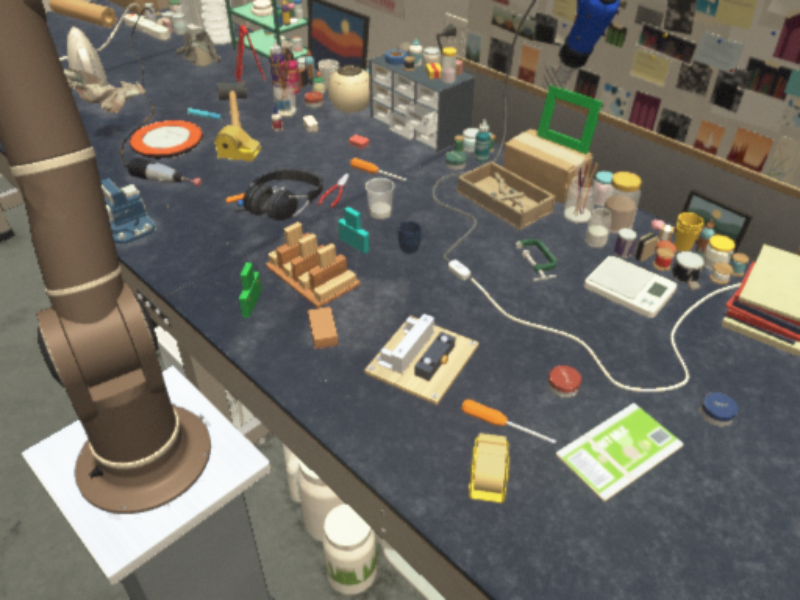

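The top view shows the wooden rack at about (233,327) with three wooden spacers, tabs at (185,320), (222,320) and (260,320), and the jig at (458,337). In the jig, the pale fence is at (447,335) and the dark jaw at (475,330). The things that could be taken for spacers are the green one at (210,425) and the turquoise one at (222,233), which I reject by colour. The bystanders are the block at (330,390), the cup at (288,187) and the tin at (604,247).

```bash
python3 - <<'E'
from h import *
d=np.load("top.npz");W=d["W"];p=d["p"]
def reg(u0,u1,v0,v1,z0,z1):
    s=np.s_[int(v0*.64):int(v1*.64),int(u0*.64):int(u1*.64)]
    w=W[s].reshape(-1,3);m=(w[:,2]>z0)&(w[:,2]<z1);return w[m]
def rect(n,w):
    r=cv2.minAreaRect((w[:,:2]*1000).astype(np.float32));print(n,len(w),np.round(r[0],1),np.round(r[1],1),round(r[2],1),"z",np.round(np.median(w[:,2])*1000,1))
print("z bench",np.median(reg(320,380,250,300,-1,1)[:,2]))
rect("rack all",reg(150,320,270,380,.004,.12))
rect("ribs",reg(150,320,270,380,.030,.038))
for i,(a,b) in enumerate([(160,203),(203,243),(243,290)]):
    rect("body%d"%i,reg(a,b,270,380,.055,.07)); rect("tab%d"%i,reg(a,b,270,380,.1,.115))
rect("jig",reg(380,535,260,410,.006,.08));rect("fence",reg(380,535,260,410,.053,.064))
rect("jaw",reg(380,535,260,410,.036,.045))
rect("block",reg(290,375,350,425,.02,.04));rect("cup",reg(265,310,160,215,.05,.08))
rect("green",reg(170,250,385,460,.03,.12));rect("turq",reg(180,265,210,255,.03,.12))
im=d["p"][int(265*.64):int(410*.64),int(150*.64):int(540*.64)]
sc=snapshot("scene")["pixels"][140:260,160:310]
a=cv2.resize(im,(800,int(800*im.shape[0]/im.shape[1])));b=cv2.resize(sc,(375,300))
c=np.zeros((a.shape[0]+300,800,3),np.uint8);c[:a.shape[0]]=a;c[a.shape[0]:,:375]=b
cv2.imwrite("pics/crop.png",c[...,::-1])
E
```

```text
z bench -0.0011286845819254432
rack all 3771 [523.9 169.3] [271.9 150.1] 83.1 z 34.2
ribs 1135 [504.6 163.9] [233.6 126. ] 87.1 z 33.3
body0 289 [518.4 239.6] [25.  88.2] 88.6 z 63.1
tab0 123 [517.9 239.4] [14.8 39. ] 88.2 z 106.6
body1 191 [514.  183.5] [17.1 87.3] 88.0 z 63.1
tab1 119 [513.8 184.2] [14.7 38.8] 88.3 z 107.1
body2 225 [520.7 127.5] [20.6 89.7] 88.2 z 63.0
tab2 111 [519.5 127.4] [38.5 14.1] 1.1 z 107.1
jig 4533 [ 508.5 -174.9] [180.2 160.3] 15.7 z 13.0
fence 554 [ 502.2 -153.6] [129.5  24.1] 15.7 z 57.7
jaw 740 [ 502.  -166.7] [122.  108.4] 15.8 z 40.1
block 742 [428.9  42.5] [132.9  47.8] 59.5 z 27.5
cup 122 [745.6 102.2] [51.9 51.5] 4.1 z 58.1
green 480 [365.1 198.8] [90.4 16.8] 37.6 z 54.9
turq 418 [660.7 205. ] [17.8 90. ] 5.2 z 54.5
```

View pics/crop.png

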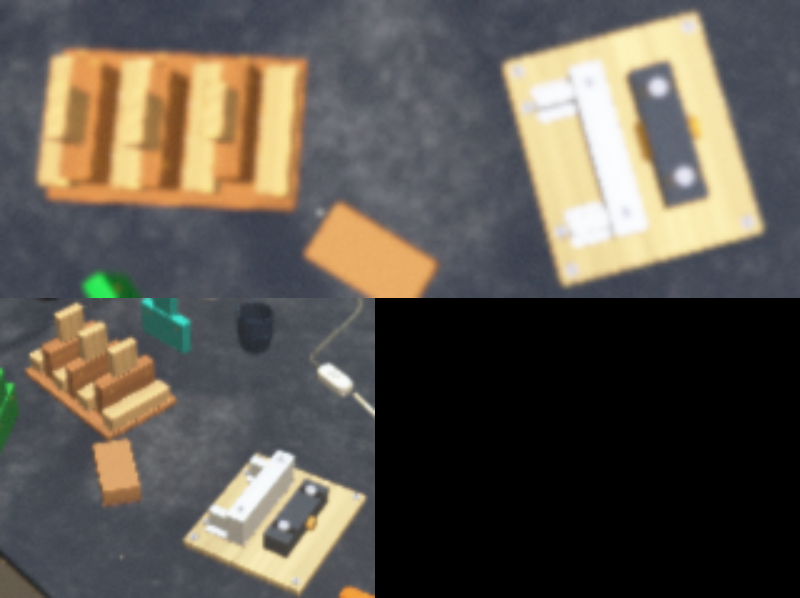

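The crop confirms three wooden spacers with none turquoise or green. By body width, the thick one (25 mm) is at y=.240, the thin one (17 mm) at y=.184 and the middle one (20.6 mm) at y=.1275. Next I measure the gap in the jig frame.

```bash
python3 - <<'E'
from h import *
d=np.load("top.npz");W=d["W"].reshape(-1,3)*1000
a=np.radians(15.7);X=np.array([np.cos(a),np.sin(a)]);Y=np.array([-X[1],X[0]])
r=W[:,:2]-[502.2,-153.6];x=r@X;y=r@Y;z=W[:,2]
for n,m in [("fence",(z>54)&(z<62)&(abs(x)<60)&(abs(y)<20)),("jaw",(z>37)&(z<43)&(abs(x)<50)&(y<-20)&(y>-90))]:
    print(n,m.sum(),"x",x[m].min(),x[m].max())
    for lo in range(-50,50,20):
        k=m&(x>=lo)&(x<lo+20);print(lo,np.percentile(y[k],[0,3,50,97,100]).round(1))
k=(abs(x)<45)&(y<-8)&(y>-75)
h,e=np.histogram(y[k&(z>37)],bins=np.arange(-75,-8,1));print(list(zip(e[:-1],h)))
E
```

```text
fence 501 x -59.99891117913728 59.92567513017226
-50 [-11.7 -11.   -0.   11.2  12. ]
-30 [-11.8 -11.1   0.1  11.6  12. ]
-10 [-11.8 -11.1   0.5  11.4  12.1]
10 [-11.9 -11.2   0.2  11.1  11.9]
30 [-12.  -11.    0.2  11.2  11.9]
jaw 495 x -49.94865324335168 49.93232452096613
-50 [-66.3 -64.9 -47.2 -33.2 -32.3]
-30 [-66.2 -65.1 -49.7 -33.2 -32. ]
-10 [-66.3 -65.3 -49.1 -33.1 -32.5]
10 [-66.5 -65.2 -48.8 -33.6 -32.7]
30 [-66.  -65.  -48.5 -33.6 -33.2]
[(np.int64(-75), np.int64(0)), (np.int64(-74), np.int64(0)), (np.int64(-73), np.int64(0)), (np.int64(-72), np.int64(0)), (np.int64(-71), np.int64(0)), (np.int64(-70), np.int64(0)), (np.int64(-69), np.int64(0)), (np.int64(-68), np.int64(0)), (np.int64(-67), np.int64(7)), (np.int64(-66), np.int64(10)), (np.int64(-65), np.int64(15)), (np.int64(-64), np.int64(17)), (np.int64(-63), np.int64(13)), (np.int64(-62), np.int64(12)), (np.int64(-61), np.int64(18)), (np.int64(-60), np.int64(14)), (np.int64(-59), np.int64(15)), (np.int64(-58), np.int64(15)), (np.int64(-57), np.int64(13)), (np.int64(-56), np.int64(15)), (np.int64(-55), np.int64(10)), (np.i
[... 668 characters left out ...]
64(9)), (np.int64(-32), np.int64(0)), (np.int64(-31), np.int64(0)), (np.int64(-30), np.int64(0)), (np.int64(-29), np.int64(0)), (np.int64(-28), np.int64(0)), (np.int64(-27), np.int64(0)), (np.int64(-26), np.int64(0)), (np.int64(-25), np.int64(0)), (np.int64(-24), np.int64(0)), (np.int64(-23), np.int64(0)), (np.int64(-22), np.int64(0)), (np.int64(-21), np.int64(0)), (np.int64(-20), np.int64(0)), (np.int64(-19), np.int64(0)), (np.int64(-18), np.int64(0)), (np.int64(-17), np.int64(0)), (np.int64(-16), np.int64(0)), (np.int64(-15), np.int64(0)), (np.int64(-14), np.int64(0)), (np.int64(-13), np.int64(0)), (np.int64(-12), np.int64(16)), (np.int64(-11), np.int64(14)), (np.int64(-10), np.int64(15))]
```

```bash
python3 -m pendant '[[[0,0,0],[0,0,-0.13]],[[0,0,0],[0,0,-0.12]]]' 135 20
```

```text
time_s: 0.35
tcp_pos: [0.1766, 0.5993, 0.2234]
orientation: [0.016, 1.0, -0.0, -0.0]
ft_force: [-0.2, 0.5, 1.0]
finger_gap: 0.0752
grip_force: 0.0
```

Gap is about 20.4 mm, so the thick one is out and the middle one is the first to try. The thin one is the fallback. I go to the middle spacer at (520, 127.5).

```bash
python3 -m pendant '[[[-28,-36,0],[0,0,0]],[[-28,-36,0],[0,0,0]],[[-28,-36,0],[0,0,0]],[[-28,-36,0],[0,0,0]],[[-28,-36,0],[0,0,0]]]'; python3 -m pendant '[[[-28,-36,0],[0,0,0]],[[-28,-36,0],[0,0,0]],[[-28,-36,0],[0,0,0]],[[-28,-36,0],[0,0,0]],[[-28,-36,0],[0,0,0]]]'
cat > go.py <<'E'
# python3 go.py x y z yawdeg(of tool y): remaining move in tool axes (mm), turn about tool z
import sys
from h import *
o=observe();M=R.from_quat(o["orientation"]).as_matrix()
t=np.array([float(a) for a in sys.argv[1:4]])
print("shift",np.round(M.T@(t-o["tcp_pos"]*1000),1),"turn z",round(-np.radians(float(sys.argv[4])-np.degrees(np.arctan2(M[1,1],M[0,1]))),4),"tilt",np.round(M[:2,2],4),"F",np.round(o["ft_force"],1),"gap",round(o["finger_gap"],4),"grip",round(o["grip_force"],1),"t",o["time_s"],np.round(o["tcp_pos"]*1000,1))
E
python3 go.py 520 127.5 91 88.2
```

```text
time_s: 0.85
tcp_pos: [0.3109, 0.4127, 0.2236]
orientation: [0.018, 1.0, -0.0, -0.0]
ft_force: [0.2, 0.1, 0.8]
finger_gap: 0.0416
grip_force: 0.0
time_s: 1.35
tcp_pos: [0.4441, 0.2277, 0.2238]
orientation: [0.018, 1.0, 0.0, 0.0]
ft_force: [0.4, 0.4, -0.2]
finger_gap: 0.0415
grip_force: 0.0
shift [-79.5 -97.4 132.8] turn z -0.0052 tilt [0.0001 0.0002] F [ 0.4  0.4 -0.2] gap 0.0415 grip 0.0 t 1.35 [444.1 227.7 223.8]
```

```bash
python3 -m pendant '[[[-26,-32,0],[0,0,0]],[[-26,-32,0],[0,0,0]],[[-26,-32,0],[0,0,0]],[[0,0,20],[0,0,0]],[[0,0,0],[0,0,0]]]'; python3 go.py 520 127.5 91 88.2
python3 - <<'E'
from h import *
s,W=snap("wrist","w1")
w=W.reshape(-1,3)*1000;print(s["mount"])
for n,a,b in [("tab",100,114),("body",57,70)]:
    m=(w[:,2]>a)&(w[:,2]<b)&(abs(w[:,1]-127)<24)&(abs(w[:,0]-520)<70)
    if m.sum()>10:print(n,m.sum(),cv2.minAreaRect(w[m][:,:2].astype(np.float32)),np.median(w[m][:,2]))
E
```

```text
time_s: 1.85
tcp_pos: [0.5168, 0.1291, 0.2017]
orientation: [0.02, 1.0, -0.001, -0.002]
ft_force: [0.3, -0.4, 0.1]
finger_gap: 0.0414
grip_force: 0.0
shift [ -3.6  -1.3 110.6] turn z -0.0078 tilt [-0.0037 -0.0015] F [ 0.3 -0.4  0.1] gap 0.0414 grip 0.0 t 1.85 [516.8 129.1 201.7]
[[ 3.55111387e-04 -9.69177910e-01 -2.46361631e-01  6.65000048e-02]
 [ 9.99999909e-01  4.02563670e-04 -1.42248053e-04  2.70289974e-04]
 [ 2.37039913e-04 -2.46361558e-01  9.69177964e-01 -1.61386568e-01]
 [ 0.00000000e+00  0.00000000e+00  0.00000000e+00  1.00000000e+00]]
tab 886 ((522.104736328125, 128.60276794433594), (13.743878364562988, 39.40199279785156), 87.96544647216797) 108.2710638473691
body 1070 ((522.635009765625, 128.43658447265625), (19.6611385345459, 89.80921936035156), 88.22415924072266) 64.25701387154591
```

View pics/w1.png

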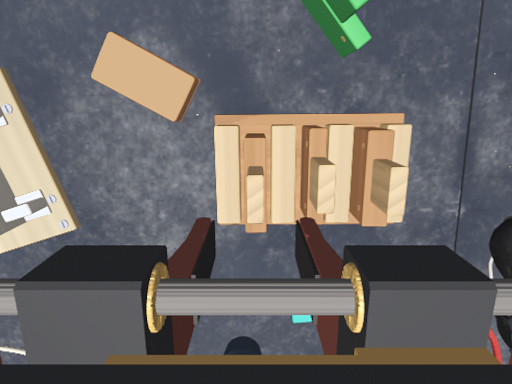

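The wrist view shows the wooden middle spacer in the rack slot at (255,185), between the open fingers. Its body measures 19.7 mm wide, with the centre at (521.8, 128.4).

```bash
python3 go.py 521.8 128.4 91 88.1;python3 -m pendant '[[[-4,0,40],[0,0,-0.005]],[[0,0,40],[0,0,0]],[[0,0,25],[0,0,0]],[[0,0,0],[0,0,0]]]'; python3 go.py 521.8 128.4 91 88.1
```

```text
shift [ -5.4  -1.7 111.7] turn z -0.0042 tilt [-0.0029 -0.0008] F [ 0.1 -0.7 -0.8] gap 0.0415 grip 0.0 t 1.9 [516.8 130.3 202.7]
time_s: 2.3
tcp_pos: [0.5192, 0.1313, 0.0963]
orientation: [0.015, 1.0, -0.001, -0.003]
ft_force: [0.7, 0.2, -0.3]
finger_gap: 0.0412
grip_force: 0.0
shift [-2.7 -2.8  5.3] turn z 0.0036 tilt [-0.0056 -0.0015] F [ 0.7  0.2 -0.3] gap 0.0412 grip 0.0 t 2.3 [519.2 131.3  96.3]
```

```bash
python3 -m pendant '[[[-2,-2.5,5],[0,-0.005,0]],[[0,0,0],[0,0,0]],[[0,0,0],[0,0,0]]]'; python3 go.py 521.8 128.4 91 88.1
```

```text
time_s: 2.6
tcp_pos: [0.5246, 0.1283, 0.0952]
orientation: [0.016, 1.0, 0.0, 0.004]
ft_force: [0.3, 0.2, 0.0]
finger_gap: 0.0413
grip_force: 0.0
shift [ 2.8 -0.   4.2] turn z 0.0015 tilt [0.0072 0.0008] F [0.3 0.2 0. ] gap 0.0413 grip 0.0 t 2.6 [524.6 128.3  95.2]
```

```bash
for i in 1 2; do python3 -m pendant '[[[0,0,0],[0,0,0]]]' >/dev/null; python3 go.py 521.8 128.4 91 88.1;done
```

```text
shift [2.6 0.1 3.9] turn z 0.0014 tilt [0.0068 0.0007] F [-0.7 -0.5  0.7] gap 0.0412 grip 0.0 t 2.7 [524.4 128.2  94.9]
shift [2.4 0.2 3.5] turn z 0.0014 tilt [0.0062 0.0005] F [0.5 0.5 0.9] gap 0.0414 grip 0.0 t 2.8 [524.1 128.1  94.5]
```

```bash
python3 -m pendant '[[[0,0,2],[0,0,0]],[[0,0,0],[0,0,0]],[[0,0,0],[0,0,0]],[[0,0,0],[0,0,0]],[[0,0,0],[0,0,0]]]' >/dev/null; python3 go.py 521.8 128.4 91 88.1; python3 -m pendant '[[[0,0,0],[0,0,0]],[[0,0,0],[0,0,0]],[[0,0,0],[0,0,0]],[[0,0,0],[0,0,0]],[[0,0,0],[0,0,0]]]' 255 25;python3 go.py 521.8 128.4 91 88.1
```

```text
shift [1.9 0.4 0.7] turn z 0.0014 tilt [ 0.0049 -0.0002] F [ 0.2 -0.3 -0.2] gap 0.0411 grip 0.0 t 3.3 [523.7 127.9  91.7]
time_s: 3.8
tcp_pos: [0.5237, 0.1279, 0.0917]
orientation: [0.016, 1.0, -0.0, 0.002]
ft_force: [-0.7, -0.5, -0.3]
finger_gap: 0.0139
grip_force: 25.0
shift [1.9 0.4 0.7] turn z 0.0014 tilt [ 0.005  -0.0001] F [-0.7 -0.5 -0.3] gap 0.0139 grip 25.0 t 3.8 [523.7 127.9  91.7]
```

```bash
python3 -m pendant '[[[0,0,-20],[0,0,0]],[[0,0,-20],[0,0,0]],[[0,0,-20],[0,0,-0.1]],[[0,0,-20],[0,0,-0.1]],[[0,0,-10],[0,0,-0.107]]]';python3 go.py 511.7 -173.5 182 105.7
```

```text
time_s: 4.3
tcp_pos: [0.5237, 0.128, 0.1833]
orientation: [-0.139, 0.99, -0.0, 0.003]
ft_force: [-0.1, -0.3, -1.5]
finger_gap: 0.0141
grip_force: 25.0
shift [  94.7 -286.5    1.1] turn z 0.0053 tilt [0.0066 0.0004] F [-0.1 -0.3 -1.5] gap 0.0141 grip 25.0 t 4.3 [523.7 128.  183.3]
```

```bash
python3 -m pendant '[[[13,-41,0],[0,0,0]],[[13,-41,0],[0,0,0]],[[13,-41,0],[0,0,0]],[[13,-41,0],[0,0,0]],[[13,-41,0],[0,0,0]]]' >/dev/null; python3 -m pendant '[[[13,-30,0],[0,0,0]],[[13,-30,0],[0,0,0]],[[0,0,0],[0,0,0]],[[0,0,0],[0,0,0]],[[0,0,0],[0,0,0]]]';python3 go.py 511.7 -173.5 182 105.7
cat > jig.py <<'E'
import sys
from h import *
s,W=snap("wrist",sys.argv[1]);w=W.reshape(-1,3)*1000;z=w[:,2]
zb=12
for n,c,r,lo,hi in [("fence",(504.5,-153),75,53,63),("jaw",(517,-200),65,35.5,43)]:
    m=(z>lo)&(z<hi)&(np.hypot(w[:,0]-c[0],w[:,1]-c[1])<r)
    Y=np.array([-np.sin(np.radians(15.7)),np.cos(np.radians(15.7))])
    yy=(w[:,:2]-c)@Y;m&=abs(yy)<22
    print(n,m.sum(),cv2.minAreaRect(w[m][:,:2].astype(np.float32)) if m.sum() else "",np.median(z[m]))
E
python3 jig.py w2
```

```text
time_s: 5.3
tcp_pos: [0.5078, -0.1506, 0.1815]
orientation: [-0.138, 0.99, -0.0, 0.002]
ft_force: [-0.3, -0.1, -1.3]
finger_gap: 0.0141
grip_force: 25.0
shift [  2.5 -23.1  -0.5] turn z 0.0025 tilt [0.0046 0.0006] F [-0.3 -0.1 -1.3] gap 0.0141 grip 25.0 t 5.3 [ 507.8 -150.6  181.5]
fence 932 ((457.1181335449219, -166.67881774902344), (29.375747680664062, 23.57404136657715), 16.033340454101562) 58.45334230689511
jaw 3968 ((518.4453125, -202.362548828125), (109.17593383789062, 38.01028060913086), 16.003381729125977) 40.47698189254399
```

View pics/w2.png

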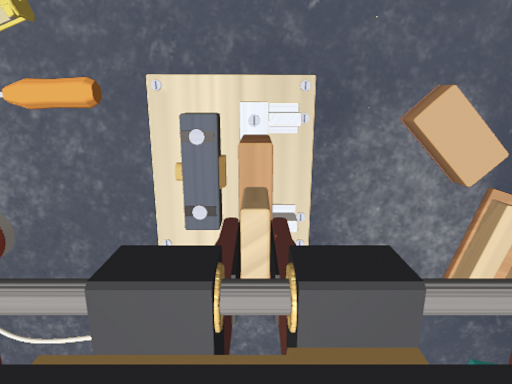

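The wrist view shows the spacer held upright above the fence, with the jaw at (200,170) and the brass pad at (222,170). Of the fence, only its end at (255,120) is visible.

```bash
cat > jig2.py <<'E'
from h import *
d=np.load("wrist.npz");w=d["W"].reshape(-1,3)*1000;z=w[:,2]
a=np.radians(15.8);X=np.array([np.cos(a),np.sin(a)]);Y=np.array([-X[1],X[0]])
x=w[:,:2]@X;y=w[:,:2]@Y
near=np.hypot(w[:,0]-508,w[:,1]+175)<110
def line(n,m):
    r=cv2.minAreaRect(w[m][:,:2].astype(np.float32))
    print(n,m.sum(),"x",np.percentile(x[m],[0,100]).round(1),"y",np.percentile(y[m],[0,1,99,100]).round(1),"ang",round(r[2],2),np.round(r[1],1),"z",np.median(z[m]).round(1))
line("fence",near&(z>56)&(z<61)&(y<-270)&(y>-300)) if 0 else None
f=near&(z>56)&(z<61)&(y>-305)&(y<-265);line("fence",f)
j=near&(z>38.5)&(z<42.5)&(y<-305);line("jaw",j)
for lo in range(0,110,22):
    xs=x[j].min()+lo;k=j&(x>=xs)&(x<xs+22);print("  jaw",lo,y[k].min().round(1),y[k].max().round(1))
b=near&(z>10)&(z<15);line("board",b)
s=near&(z>145)&(z<160)&(abs(x-np.median(x[b]))<80);line("bodytop",s)
t=near&(z>188)&(z<205);line("tabtop",t)
E
python3 - <<'E'
import runpy;runpy.run_path("jig2.py")
E
```

```text
fence 913 x [379.8 409.2] y [-296.6 -296.5 -273.1 -273. ] ang 16.03 [29.4 23.6] z 58.4
jaw 3841 x [389.1 498.3] y [-351.2 -350.6 -317.6 -317.2] ang 15.79 [109.1  34. ] z 40.5
  jaw 0 -351.1 -317.2
  jaw 22 -351.2 -317.3
  jaw 44 -351.2 -317.2
  jaw 66 -351.2 -317.5
  jaw 88 -351.0 -317.2
board 15044 x [354.2 526.1] y [-386.8 -385.1 -228.  -226.6] ang 15.86 [171.8 160.3] z 12.4
bodytop 1832 x [401.6 486.1] y [-293.1 -292.9 -273.2 -273.1] ang 15.08 [84.6 19.9] z 154.1
tabtop 2801 x [426.3 461.8] y [-299.  -297.9 -268.3 -267.4] ang 35.88 [36.5 29.9] z 198.1
```

```bash
python3 -m pendant '[[[2,-12,0],[0,0,0]],[[0,-12,0],[0,0,0]],[[0,0,15],[0,0,0]],[[0,0,14],[0,0,0]],[[0,0,0],[0,0,0]]]' >/dev/null;python3 -m pendant '[[[0,0,0],[0,0,0]],[[0,0,0],[0,0,0]],[[0,0,0],[0,0,0]],[[0,0,0],[0,0,0]]]'
cat > m3.py <<'E'
from h import *
o=observe();s,W=snap("wrist","w3");w=W.reshape(-1,3)*1000;z=w[:,2];tz=o["tcp_pos"][2]*1000
a=np.radians(15.8);X=np.array([np.cos(a),np.sin(a)]);Y=np.array([-X[1],X[0]])
x=w[:,:2]@X;y=w[:,:2]@Y;near=np.hypot(w[:,0]-508,w[:,1]+175)<110
def edges(n,m):
    lo=[];hi=[]
    for b in np.arange(x[m].min()+2,x[m].max()-2,2):
        k=m&(x>=b)&(x<b+2)
        if k.sum()>5:lo.append((b+1,y[k].min()));hi.append((b+1,y[k].max()))
    for q,l in(("lo",lo),("hi",hi)):
        l=np.array(l);c=np.polyfit(l[:,0],l[:,1],1);r=l[:,1]-np.polyval(c,l[:,0]);g=abs(r)<1
        c=np.polyfit(l[g,0],l[g,1],1);print(n,q,g.sum(),"ang",round(15.8+np.degrees(np.arctan(c[0])),2),"y@444",round(np.polyval(c,444),2),"x",x[m].min().round(1),x[m].max().round(1))
edges("fence",near&(z>56)&(z<61)&(y>-305)&(y<-265))
edges("jaw",near&(z>38.5)&(z<42.5)&(y<-305))
zt=tz-27.7
m=near&(z>zt-3)&(z<zt+3)&(y>-330)&(y<-280);edges("body",m&(x<425));
# end face edges (vertical line) / bottom: tilt check
o2=observe();print("F",np.round(o2["ft_force"],1),np.round(o2["tcp_pos"]*1000,1),"toolz",np.round(R.from_quat(o2["orientation"]).as_matrix()[:2,2],4),"jigTCP",np.round([o2["tcp_pos"][:2]@X*1000,o2["tcp_pos"][:2]@Y*1000],1))
E
python3 m3.py
```

```text
time_s: 6.25
tcp_pos: [0.5128, -0.1755, 0.1533]
orientation: [-0.137, 0.991, -0.001, 0.003]
ft_force: [0.5, 0.4, -2.4]
finger_gap: 0.0139
grip_force: 25.0
fence lo 12 ang 20.65 y@444 -292.7 x 379.4 491.4
fence hi 55 ang 15.63 y@444 -273.01 x 379.4 491.4
jaw lo 53 ang 15.89 y@444 -350.58 x 389.5 498.7
jaw hi 10 ang 5.98 y@444 -325.25 x 389.5 498.7
body lo 11 ang 14.97 y@444 -318.58 x 399.7 425.0
body hi 11 ang 16.61 y@444 -298.16 x 399.7 425.0
F [-0.6  0.3 -1.4] [ 512.7 -175.5  153.2] toolz [ 0.0057 -0.0002] jigTCP [ 445.5 -308.5]
```

```bash
python3 -m pendant '[[[0,1.3,0],[0,0,0]],[[0,0,10],[0,0,0]],[[0,0,10],[0,0,0]],[[0,0,5],[0,0,0]],[[0,0,0],[0,0,0]]]'; python3 -m pendant '[[[0,0,0],[0,0,0]],[[0,0,0],[0,0,0]],[[0,0,0],[0,0,0]]]'; python3 m3.py | tail -3
```

```text
time_s: 6.8
tcp_pos: [0.5115, -0.1742, 0.1264]
orientation: [-0.137, 0.991, -0.0, 0.001]
ft_force: [0.0, 0.3, -1.7]
finger_gap: 0.0141
grip_force: 25.0
time_s: 7.1
tcp_pos: [0.5124, -0.1743, 0.128]
orientation: [-0.137, 0.991, -0.0, 0.003]
ft_force: [0.9, 0.7, -1.4]
finger_gap: 0.0141
grip_force: 25.0
body lo 11 ang 15.11 y@444 -317.22 x 399.7 425.0
body hi 11 ang 16.65 y@444 -296.82 x 399.7 425.0
F [-0.3  0.4 -1.7] [ 512.4 -174.3  128. ] toolz [ 0.0055 -0.0002] jigTCP [ 445.6 -307.2]
```

No contact yet, with the underside at about 46 mm. I lower it in small steps past the jaw top at 40 mm.

```bash
for i in 1 2 3; do python3 -m pendant '[[[0,0,3],[0,0,0]],[[0,0,0],[0,0,0]]]' | egrep 'tcp|force|orient'; done
```

```text
tcp_pos: [0.5121, -0.1741, 0.1245]
orientation: [-0.137, 0.991, -0.0, 0.002]
ft_force: [0.0, 0.9, -0.9]
grip_force: 25.0
tcp_pos: [0.512, -0.1742, 0.1213]
orientation: [-0.137, 0.991, -0.0, 0.002]
ft_force: [-0.5, -0.2, -1.2]
grip_force: 25.0
tcp_pos: [0.512, -0.1742, 0.1183]
orientation: [-0.137, 0.991, -0.0, 0.002]
ft_force: [-0.3, -0.1, -0.7]
grip_force: 25.0
```

```bash
for i in 1 2 3 4; do python3 -m pendant '[[[0,0,3],[0,0,0]],[[0,0,0],[0,0,0]]]' | egrep 'tcp|ft_force|orient'; done
```

```text
tcp_pos: [0.5122, -0.174, 0.1154]
orientation: [-0.137, 0.991, -0.0, 0.002]
ft_force: [1.3, 1.0, -1.2]
tcp_pos: [0.5124, -0.174, 0.1125]
orientation: [-0.137, 0.991, -0.0, 0.002]
ft_force: [0.2, 0.8, -0.9]
tcp_pos: [0.5124, -0.174, 0.1095]
orientation: [-0.137, 0.991, -0.0, 0.003]
ft_force: [1.1, 1.9, -1.1]
tcp_pos: [0.5124, -0.1741, 0.1065]
orientation: [-0.137, 0.991, -0.0, 0.003]
ft_force: [1.2, 1.7, 0.5]
```

```bash
for i in 1 2 3; do python3 -m pendant '[[[0,0,3],[0,0,0]],[[0,0,0],[0,0,0]]]' | egrep 'tcp|ft_force|orient'; done;  python3 -m pendant '[[[0,0,2],[0,0,0]],[[0,0,0],[0,0,0]]]'
```

```text
tcp_pos: [0.5123, -0.1741, 0.1034]
orientation: [-0.137, 0.991, -0.0, 0.002]
ft_force: [1.5, 1.6, -0.8]
tcp_pos: [0.5122, -0.1741, 0.1002]
orientation: [-0.137, 0.991, -0.0, 0.002]
ft_force: [1.7, 1.8, -2.9]
tcp_pos: [0.5121, -0.1741, 0.0972]
orientation: [-0.137, 0.991, -0.0, 0.002]
ft_force: [1.4, 1.7, -4.2]
time_s: 9.35
tcp_pos: [0.5121, -0.1741, 0.0954]
orientation: [-0.137, 0.991, -0.0, 0.002]
ft_force: [1.2, 2.1, -2.1]
finger_gap: 0.0134
grip_force: 25.0
```

```bash
for i in 1 2 3 4; do python3 -m pendant '[[[0,0,1],[0,0,0]],[[0,0,0],[0,0,0]]]' | egrep 'tcp|ft_force'; done
```

```text
tcp_pos: [0.5122, -0.1742, 0.0946]
ft_force: [-0.4, 2.9, -0.5]
tcp_pos: [0.5123, -0.1742, 0.0937]
ft_force: [-0.7, 2.6, 2.0]
tcp_pos: [0.5124, -0.1744, 0.0937]
ft_force: [-4.3, 4.3, 11.4]
tcp_pos: [0.5125, -0.1745, 0.0937]
ft_force: [-8.5, 3.5, 21.7]
```

```bash
python3 -m pendant '[[[0,0,-1.5],[0,0,0]],[[0,0,0],[0,0,0]]]' | egrep 'tcp|ft_force'; python3 -m pendant '[[[0,0,0],[0,0,0]],[[0,0,0],[0,0,0]],[[0,0,0],[0,0,0]],[[0,0,0],[0,0,0]]]' 135; python3 -m pendant '[[[0,0,-30],[0,0,0]],[[0,0,-30],[0,0,0]],[[25,0,-20],[0,0,0]],[[25,0,0],[0,0,0]],[[0,0,0],[0,0,0]]]';python3 -m pendant '[[[0,0,0],[0,0,0]],[[0,0,0],[0,0,0]]]' >/dev/null
python3 - <<'E'
from h import *
s,W=snap("wrist","w4");w=W.reshape(-1,3)*1000;z=w[:,2]
a=np.radians(15.8);X=np.array([np.cos(a),np.sin(a)]);Y=np.array([-X[1],X[0]])
x=w[:,:2]@X;y=w[:,:2]@Y;near=np.hypot(w[:,0]-508,w[:,1]+175)<110
for n,lo,hi,ya,yb in [("fence",56,61,-298,-265),("jaw",38.5,42.5,-360,-312),("body",63.5,70,-330,-290),("tab",106,114,-330,-280)]:
    m=near&(z>lo)&(z<hi)&(y>ya)&(y<yb);r=cv2.minAreaRect(w[m][:,:2].astype(np.float32))
    print(n,m.sum(),"x",x[m].min().round(1),x[m].max().round(1),"y",y[m].min().round(1),y[m].max().round(1),"z",np.percentile(z[m],[2,50,98]).round(1),np.round(r[1],1),round(r[2],1))
sc=snapshot("scene")["pixels"][180:270,220:320]
p=s["pixels"];c=np.zeros((384,512+288,3),np.uint8);c[:,:512]=p;c[:259,512:]=cv2.resize(sc,(288,259))
cv2.imwrite("pics/w4.png",c[...,::-1])
E
```

```text
tcp_pos: [0.5124, -0.1743, 0.0937]
ft_force: [-3.3, 4.1, 8.6]
time_s: 10.75
tcp_pos: [0.5124, -0.1746, 0.093]
orientation: [-0.137, 0.991, -0.001, 0.002]
ft_force: [-0.1, -0.3, -0.2]
finger_gap: 0.04
grip_force: 0.0
time_s: 11.25
tcp_pos: [0.4615, -0.1893, 0.1736]
orientation: [-0.136, 0.991, -0.001, 0.003]
ft_force: [0.1, -0.2, -0.0]
finger_gap: 0.0413
grip_force: 0.0
fence 3054 x 378.8 482.9 y -297.6 -272.6 z [57.  58.5 60.2] [104.2  24.8] 16.9
jaw 3075 x 388.6 493.1 y -351.1 -312.3 z [39.1 40.6 42.2] [104.5  38.8] 15.6
body 951 x 399.2 478.5 y -316.9 -296.9 z [64.7 66.4 68.3] [79.3 20. ] 15.7
tab 749 x 424.0 454.2 y -314.2 -300.2 z [107.3 110.4 111.7] [30.2 14. ] 15.5
```

View pics/w4.png

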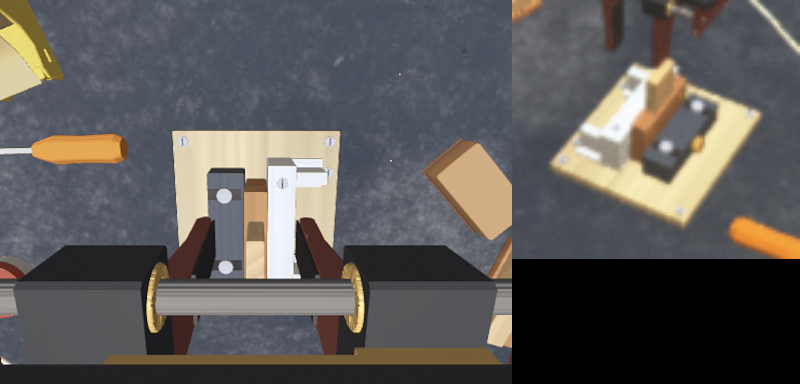

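The picture shows the middle spacer standing fully home between jaw and fence at (255,225). Its body top is at 66 mm and its face is on the fence. It is centred at x 444.2, where the slot's middle is 444.2. The 20.5 mm gap cannot take the 24 mm spacer, and the other two are still in the rack untouched.

```bash
python3 -c "
from station import close_job;print(close_job())"
```

```text
the job is handed in; nothing more can be done
None
```

I handed the job in with the middle (20 mm) spacer fully home against the fence and midway along it; I measured the gap at about 20.5 mm, so I did not try the thick one, and it and the thin one still stand in the rack.

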